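# Send a rapid test into its reader

### The job

A rapid-test cassette lies ready in one of the two open drawers of the bench-top test reader. Using fingertips only, push the drawer that holds the cassette smoothly all the way shut, without slamming it and without touching or unseating the cassette, then press the green start key above that same bay right down and let it go. Leave the empty drawer open as it is, do not press the other key, leave the tubes, rack, bottle and cap undisturbed, and finish with the hand clear of everything.

Things in the scene. Friction and masses are not known exactly. Their poses are not given: they have to be found in the camera images.
- reader: white test reader, fixed to the bench, 240 deep (x), 270 wide (y). Origin: centre of its underside. Its -x is its front, +y its left bay. Front face at x = -120, 58 high; from its top edge a panel slopes up at 15 degrees to 105 high at x = +58, then level. Bay centre lines at y = +58 and -58: each has a drawer in the front face and a green start key on the panel straight above
- test_drawer (a joint): how far the drawer that holds the cassette is open, m: 0 = fully shut, at most 0.078, starts at about 0.073. It may be in either bay. It slides along the reader's x, shut is towards the reader's +x; it moves with about 2 N of drag, has a firm stop at 0 and stays where it is left
- test_front (a point): centre of the outer, robot-facing face of the front plate of the drawer that holds the cassette. The pale blue plate is 84 wide, 32 high (13 to 45 above the bench), 8 thick; its outer face stands 9 in front of the reader's front face when shut. Axes as the reader's. Behind the plate is a flat tray, its deck 24 above the bench
- test_recess (a point): centre of the floor of the recess in that drawer's tray, 20 above the bench and 51 behind the front plate's outer face. The recess is 73 long (x) by 23 wide (y) and 4 deep
- empty_drawer (a joint): how far the other, empty drawer is open, m: 0 = shut, starts 0.045 to 0.076; it is to stay as it is
- empty_front (a point): centre of the outer face of the empty drawer's front plate; same shape as the other drawer
- key_left_top (a point): centre of the top of the green round start key of the left bay (reader's +y), 24 in diameter, standing 8 proud of the sloping panel. Its z axis is its outward direction (15 degrees from vertical, leaning to the reader's front)
- key_right_top (a point): the same for the right bay (reader's -y)
- key_left (a joint): how far the left key is pressed in along its own axis, m: 0 up, 0.004 fully down; sprung, 1.4 N at first and 4.2 N fully down
- key_right (a joint): the same for the right key
- cassette_center (a point): centre of the test cassette: flat white plastic, 70 long (x) by 20 wide by 6 thick, with a blue end band, lying loose in the drawer's recess, about 12 g; its top is 26 above the bench
- rack: white tube rack, 100 x 100 x 60 high, loose on the bench beside the reader, with three blue-capped tubes; origin: centre of its underside
- tube0: clear tube, 13 in diameter, 104 tall with its blue cap of 17, standing in the rack; origin: centre of its foot, 3 above the bench. The top of its cap is 107 above the bench
- tube1: another such tube
- tube2: another such tube
- bottle_center (a point): centre of the white dropper bottle, 32 in diameter and 86 tall, standing loose on the bench at one side of the drawers
- cap_center (a point): centre of the bottle's small white cap, 20 in diameter and 29 tall, standing loose on the bench at the other side of the drawers
Mind the look-alikes: they are no part of the job. Of the things like the part that bears cassette_center, leave any that is black, pink or red; of the rest the smaller one is meant.

How it is judged:
On the way, in this order (a step that is already met when the one before it is completed fails the run):
1. the drawer with the cassette is fully shut (value of joint test_drawer below 0.003 m), for 0.2 s.
2. the start key above that bay is pressed right down (((y of test_front in the frame of reader above 0 m and value of joint key_left above 0.003 m) or (y of test_front in the frame of reader below 0 m and value of joint key_right above 0.003 m))), for 0.05 s.
At the end, for the whole second after the job is handed in: the drawer with the cassette is within 3 mm of fully shut, the cassette still lies at rest in its recess (within 6 mm), both keys are up again, the empty drawer has not moved more than 6 mm, and rack, tubes, bottle and cap are within 15 mm of where they were (value of joint test_drawer below 0.003 m and distance of empty_front from where it was at the start of the episode below 0.006 m and value of joint each of key_left, key_right below 0.001 m and x of cassette_center in the frame of test_recess between -0.006 and 0.006 m and y of cassette_center in the frame of test_recess between -0.006 and 0.006 m and z of cassette_center in the frame of test_recess below 0.006 m and linear speed of cassette below 0.02 m/s and distance of each of rack, tube0, tube1, tube2, bottle_center, cap_center from where it was at the start of the episode below 0.015 m); the robot touches nothing.
It fails at once if the drawer is slammed: it moves inward faster than 0.3 m/s (velocity of joint test_drawer below -0.3 m/s).
It fails at once if the robot touches the cassette, or it is lifted or tipped out of its recess (contact force between any of the arm, the fingers and cassette above 0.3 N or z of cassette_center in the frame of test_recess above 0.01 m or angle between cassette_center's own z axis and vertical above 0.3 rad).
It fails at once if the empty drawer is moved more than 6 mm (distance of empty_front from where it was at the start of the episode above 0.006 m).
It fails at once if the other bay's key is pressed, or a key is pressed before the drawer is shut ((y of test_front in the frame of reader above 0 m and value of joint key_right above 0.002 m) or (y of test_front in the frame of reader below 0 m and value of joint key_left above 0.002 m) or (value of joint test_drawer above 0.006 m and value of joint any of key_left, key_right above 0.002 m)).
It fails at once if rack, tubes, bottle or cap are moved more than 15 mm (distance of any of rack, tube0, tube1, tube2, bottle_center, cap_center from where it was at the start of the episode above 0.015 m).
It also fails if it takes over 43 s, if anything falls off the work surface, if the arm or the gripper's body presses on something with over 40 N, if the wrist force passes 120 N, or if a joint passes its speed limit or range.

### The arm

A 7-joint arm with a two-finger parallel gripper is mounted at the origin on the work surface. World frame = base frame: x ahead of the robot, y to its left, z up, the work surface at z = 0. Lengths are in m, angles in rad, forces in N, time in s.
With the tool pointing down it reaches from about 0.425 to 0.925 m from the base axis. Payload 6.8 kg.
Tool frame: the origin (TCP) lies midway between the tips of the shut fingers; the grasp point (between the pads) lies 19 mm behind it; z points along the fingers, y is the direction in which the jaws open and shut (so a half turn about z gives the same grasp; the last joint's range is limited). The gripper opens to 85 mm and grips with 20 to 120 N. Pads are 22 mm wide; open, the fingers measure 114 mm over their backs; the gripper's body (76 mm by 85 mm) begins 54 mm behind the grasp point. The pads swing forward as they close: fully open they stand 13 mm farther back than shut.
Start: joints at [1.096, 0.477, 0.022, 1.555, -0.011, 1.109, -0.083], TCP at [0.242, -0.63, 0.231] pointing down, gripper open.
Joint ranges: [-2.96, 2.96], [-0.34, 2.1], [-1.41, 1.46], [0.24, 2.44], [-1.37, 4.51], [0.17, 1.92], [-2.96, 2.96]. Speed limits (rad/s): [2.39, 2.39, 3.14, 3.14, 3.14, 3.14, 3.14].

### API

Orientations are given as a unit quaternion [w, x, y, z].
In Python, from station import status, eyes, workorder gives the robot as it stands. The module is installed in compiled form; this text tells all that it offers.
- The arm moves only by the shell command python3 -m jog 'ROWS' [FORCE]. ROWS is text: rows parted by semicolons, each of 7 numbers parted by spaces: the shift along the tool's x, y, z in m, then the turn, a rotation vector about the tool's x, y, z in degrees, then the finger opening in m, from 0 to 0.0854. In form: dx dy dz rx ry rz jaw; .... A call has 1 to 5 rows; each row is the pose to reach, as a shift and turn from the pose commanded when the call began, along the tool's axes at that moment; what a row does not reach only later rows make up. A row lasts 1/10 s, in which the tool goes at most 50 mm and 8.59 degrees, less where a joint would pass 70% of its speed; a pose out of reach is approached as far as the arm can. A call with a gripper value outside its range is refused whole. The fingers move at their own pace and stop on an object; FORCE is the grip in N (left out, the last holds). Time passes only in rows, so rows that repeat a pose let the fingers close. It gives the time, the measured TCP pose, the force and the opening at its end, in the units of the state.
- status.get_obs(): the state, without advancing time (a new reading comes with each control period).
- eyes.read_camera(name): name is "scene" or "side" or "wrist"; returns a dict with "image" (384x512x3 uint8, red, green, blue), "intrinsics" (3x3 intrinsics, pixels), "position" and "orientation" of the camera in the world. Camera axes: x right, y up, looking along -z (the intrinsics and any distortion apply to the point x, -y, -z); pixel columns grow to the right and rows downward; lengths in m; the calibration is good to about 2 mm. A picture is of the moment at which its call begins. There is no depth.
- workorder.hand_in(): hands the job in, once; it reports no verdict.
The state is a dict: "t": time; "q": joint angles; "joint_vel": joint speeds; "joint_torque": joint torques, N m; "eef_pos": TCP position; "tool_rot": TCP orientation; "contact_force": force on the tool from outside, world axes, zero at the start; "torque": the same for the moment, N m; "gripper_width": opening from 0.0 (shut) to 1.0 (fully open).
Only numpy, scipy, OpenCV 4.12 (cv2) and the standard library are available. Lean on these libraries where they do the work, as an engineer would, in place of code of your own. Each camera call takes 0.05 s, during which the arm holds its last target.

## Working session

There is one attempt and no reset: what is moved stays moved. The work goes in short steps, Python scripts to look and compute and a shell command to move; the robot and the scene stay as the last step left them, time stands still between calls to the robot, and variables do not carry over. Pictures are saved under pics/ and viewed, and the job is handed in when it is done.

```bash
mkdir -p pics; python3 - <<'E'
from station import status, eyes
import cv2,pickle
o=status.get_obs(); print({k:o[k] for k in ('t','q','eef_pos','tool_rot','contact_force','gripper_width')})
d={}
for n in ('scene','side','wrist'):
    c=eyes.read_camera(n); d[n]=c
    cv2.imwrite(f'pics/{n}0.png',c['image'][:,:,::-1]); print(n,c['intrinsics'],c['position'],c['orientation'],[k for k in c])
pickle.dump(d,open('c0.pkl','wb'))
E
```

```text
{'t': 0.0, 'q': array([ 1.09593198,  0.47779968,  0.02234735,  1.55643221, -0.01146145,
        1.10926692, -0.08308608]), 'eef_pos': array([ 0.24182107, -0.62958518,  0.23033426]), 'tool_rot': array([-8.54624918e-04,  9.83227961e-01,  1.82378690e-01, -2.44750629e-04]), 'contact_force': array([-0.64391788, -0.0836424 , -0.35672713]), 'gripper_width': 1.0028231313900269}
scene [[375.5091379    0.         253.23088377]
 [  0.         375.5091379  187.14141206]
 [  0.           0.           1.        ]] [1.02393667 0.42736442 0.44573712] [0.38359842 0.21227793 0.44439626 0.78121847] ['image', 'intrinsics', 'position', 'orientation']
side [[428.55757514   0.         256.67741365]
 [  0.         428.55757514 196.08360936]
 [  0.           0.           1.        ]] [ 0.315084   -0.67789349  0.64148602] [ 0.88197404  0.4443621  -0.06611771 -0.142452  ] ['image', 'intrinsics', 'position', 'orientation']
wrist [[275.77295308   0.         258.90302391]
 [  0.         275.77295308 191.71707458]
 [  0.           0.           1.        ]] [ 0.31209533 -0.60301837  0.37205246] [ 0.81505162 -0.12195644  0.08541197 -0.5599306 ] ['image', 'intrinsics', 'position', 'orientation']
```

View pics/scene0.png

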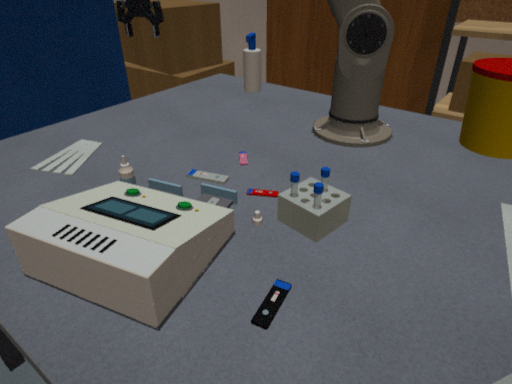

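View pics/side0.png

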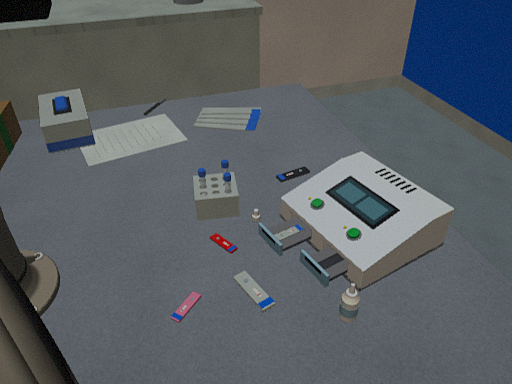

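View pics/wrist0.png

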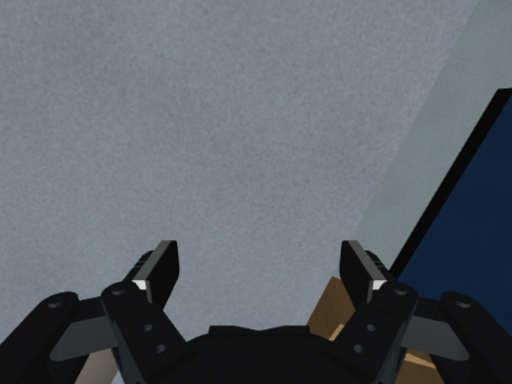

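```bash
python3 - <<'E'
import cv2
a=cv2.imread('pics/side0.png'); cv2.imwrite('pics/side_c.png',cv2.resize(a[140:330,235:395],None,fx=5,fy=5,interpolation=cv2.INTER_CUBIC)[:, :][0:950:1][:,:800][:600])
cv2.imwrite('pics/side_all.png',cv2.resize(a[150:300,270:470],None,fx=4,fy=4,interpolation=cv2.INTER_CUBIC))
b=cv2.imread('pics/scene0.png'); cv2.imwrite('pics/scene_c.png',cv2.resize(b[150:290,90:280],None,fx=4,fy=4,interpolation=cv2.INTER_CUBIC))
E
```

```text
(no output)
```

View pics/side_c.png

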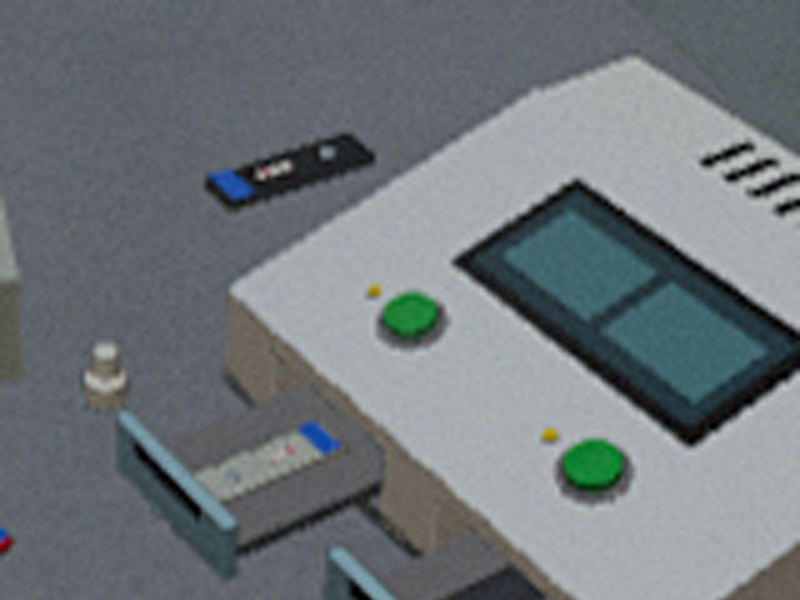

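View pics/side_all.png

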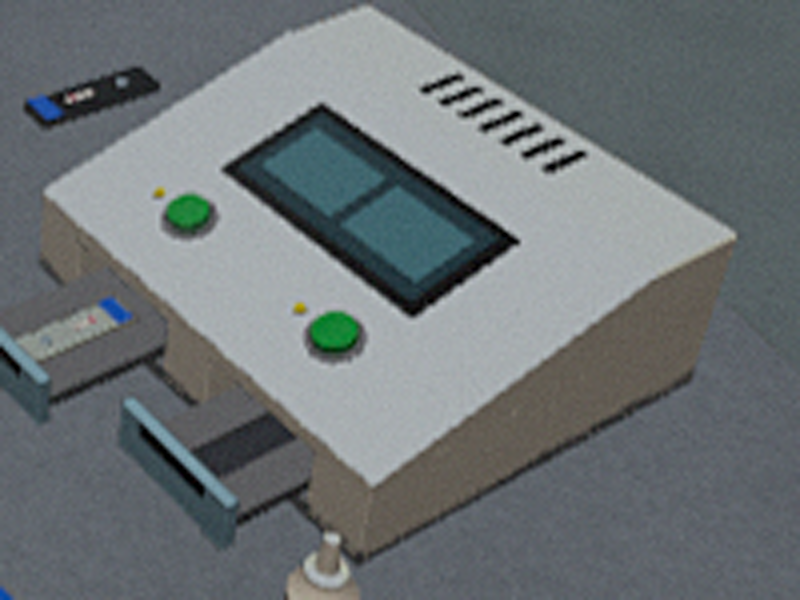

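View pics/scene_c.png

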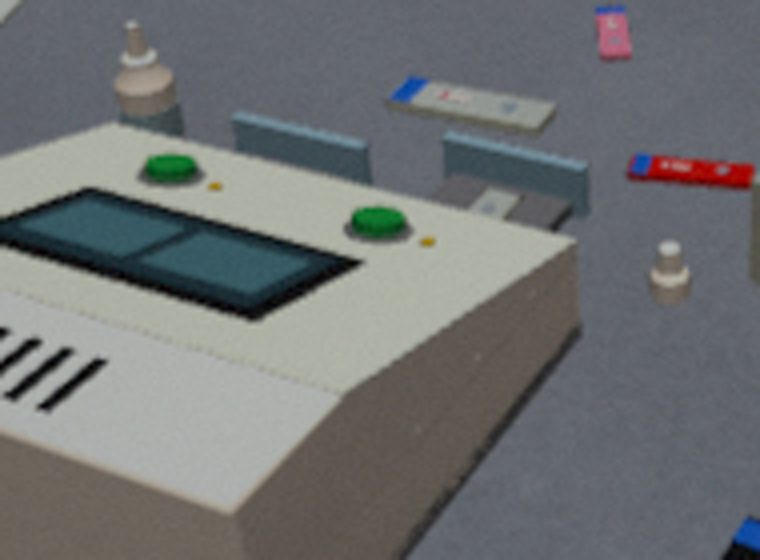

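```bash
cat > h.py <<'E'
import numpy as np,pickle
from scipy.spatial.transform import Rotation as R
from scipy.optimize import least_squares
def q2R(q): return R.from_quat([q[1],q[2],q[3],q[0]])
def proj(c,P):
    p=q2R(c['orientation']).inv().apply(np.atleast_2d(P)-c['position'])
    K=c['intrinsics']; return np.c_[K[0,0]*p[:,0]/-p[:,2]+K[0,2], K[1,1]*p[:,1]/p[:,2]+K[1,2]]
def ray(c,uv):
    K=c['intrinsics']; d=np.array([(uv[0]-K[0,2])/K[0,0],-(uv[1]-K[1,2])/K[1,1],-1.]); return q2R(c['orientation']).apply(d)
def atz(c,uv,z):
    d=ray(c,uv); p=np.array(c['position']); return p+d*(z-p[2])/d[2]
E
cat > fit.py <<'E'
from h import *
d=pickle.load(open('c0.pkl','rb'))
def cr(o,s,L): return {k:((u+.5)/s-.5+o[0],(v+.5)/s-.5+o[1]) for k,(u,v) in L.items()}
S={**cr((235,140),5,dict(kl=(411,312),kr=(594,462),fl=(230,288),pl_l=(118,422),pl_r=(230,530))),
 **cr((270,150),4,dict(fr=(372,486),rr=(735,237),frb=(358,558),rl=(368,5),bl=(293,33),er_l=(122,408),er_r=(222,512)))}
C=cr((90,150),4,dict(kl=(379,219),kr=(172,166),fl=(577,240),bl=(343,393),rl=(235,512),pl_r=(446,133),pl_l=(590,160),er_r=(236,114),er_l=(368,144)))
def model(p):
    x,y,yaw,kx,ol,orr=p
    t=np.tan(np.radians(15)); n=np.array([-np.sin(np.radians(15)),0,np.cos(np.radians(15))])
    M={}
    for k,s in (('kl',1),('kr',-1)): M[k]=np.array([kx,s*.058,.058+(kx+.12)*t])+n*.008
    for k,a in (('fl',(-.12,.135,.058)),('fr',(-.12,-.135,.058)),('frb',(-.12,-.135,0)),('rr',(.12,-.135,.1055)),('rl',(.12,.135,.1055)),('bl',(.058,.135,.1055))): M[k]=np.array(a)
    for k,o,yc in (('pl',ol,.058),('er',orr,-.058)):
        M[k+'_l']=np.array([-.129-o,yc+.042,.045]); M[k+'_r']=np.array([-.129-o,yc-.042,.045])
    Rz=R.from_euler('z',yaw)
    return {k:Rz.apply(v)+[x,y,0] for k,v in M.items()}
def res(p):
    M=model(p); r=[]
    for D,c in ((S,d['side']),(C,d['scene'])):
        for k,v in D.items(): r.append(proj(c,M[k])[0]-v)
    return np.array(r)
s=least_squares(lambda p:res(p).ravel(),[.75,-.3,0,-.06,.073,.06],x_scale=.01,loss='soft_l1')
if __name__=='__main__':
    print(s.x.round(4)); M=model(s.x)
    for (k),r in zip([*('S'+k for k in S),*('C'+k for k in C)],res(s.x)): print(k,r.round(1))
    for k,v in M.items(): print(k,v.round(4))
E
python3 fit.py
```

```text
[ 0.7505 -0.0537  0.2444 -0.0754  0.0722  0.0471]
Skl [-0.2 -0.2]
Skr [-0.  -0.3]
Sfl [-0.6  0.4]
Spl_l [-0.2 -1.2]
Spl_r [-0.5 -0.1]
Sfr [0.7 0.3]
Srr [ 1.9 -1.4]
Sfrb [0.  3.4]
Srl [-0.1 -0.9]
Sbl [-0.8 -0.6]
Ser_l [-0.5 -1.5]
Ser_r [ 1.6 -1. ]
Ckl [-0.1 -1.1]
Ckr [-0.4 -1.2]
Cfl [ 0.1 -0. ]
Cbl [0.2 0.2]
Crl [-0.7 -0.1]
Cpl_r [ 0.  -0.6]
Cpl_l [-0.5  0.8]
Cer_r [ 0.6 -1. ]
Cer_l [ 0.2 -0.8]
kl [ 0.6613 -0.0162  0.0777]
kr [ 0.6894 -0.1288  0.0777]
fl [0.6014 0.0482 0.058 ]
fr [ 0.6667 -0.2138  0.058 ]
frb [ 0.6667 -0.2138  0.    ]
rr [ 0.8996 -0.1557  0.1055]
rl [0.8343 0.1063 0.1055]
bl [0.7741 0.0913 0.1055]
pl_l [ 0.531  -0.0054  0.045 ]
pl_r [ 0.5514 -0.0869  0.045 ]
er_l [ 0.5835 -0.1119  0.045 ]
er_r [ 0.6038 -0.1934  0.045 ]
```

```bash
python3 - <<'E'
from h import *
from fit import s
d=pickle.load(open('c0.pkl','rb'))
def rf(p): return R.from_euler('z',-s.x[2]).apply(p-np.array([s.x[0],s.x[1],0])).round(3)
for n,uvz in dict(cap=[('side',(256,215),.0145),('scene',(257,217),.0145)],bottle=[('side',(349,304),.043),('scene',(127,176),.06)],
  t_a=[('side',(202,171),.107),('scene',(295,175),.107)],t_b=[('side',(227,176),.107),('scene',(319,186),.107)],rackc=[('side',(216,186),.06),('scene',(314,198),.06)]).items():
    for c,uv,z in uvz:
        p=atz(d[c],uv,z); print(n,c,p.round(3),rf(p))
Rz=R.from_euler('z',s.x[2])
for n,p in dict(pre=(-.129-.0722-.035,.058,0),contact=(-.129-.0722-.011,.058,0),end=(-.129-.011,.058,0)).items(): print(n,(Rz.apply(p)+[s.x[0],s.x[1],0]).round(4))
from station import status
o=status.get_obs(); T=q2R(o['tool_rot']); print(T.as_matrix().round(3))
pre=Rz.apply((-.129-.0722-.035,.058,0))+[s.x[0],s.x[1],.18]
print('shift tool',T.inv().apply(pre-o['eef_pos']).round(4))
tgt=R.from_matrix(np.c_[Rz.apply([1,0,0]),Rz.apply([0,-1,0]),[0,0,-1]])
print('turn',np.degrees((T.inv()*tgt).as_rotvec()).round(2))
E
```

```text
cap side [0.547 0.057 0.014] [-0.171  0.157  0.014]
cap scene [0.546 0.058 0.015] [-0.171  0.158  0.015]
bottle side [ 0.614 -0.262  0.043] [-0.183 -0.169  0.043]
bottle scene [ 0.645 -0.212  0.06 ] [-0.141 -0.128  0.06 ]
t_a side [0.445 0.139 0.107] [-0.25   0.261  0.107]
t_a scene [0.501 0.112 0.107] [-0.202  0.222  0.107]
t_b side [0.494 0.101 0.107] [-0.212  0.212  0.107]
t_b scene [0.509 0.167 0.107] [-0.181  0.273  0.107]
rackc side [0.474 0.137 0.06 ] [-0.222  0.252  0.06 ]
rackc scene [0.482 0.146 0.06 ] [-0.212  0.259  0.06 ]
pre [ 0.5073 -0.0546  0.    ]
contact [ 0.5306 -0.0488  0.    ]
end [ 0.6006 -0.0313  0.    ]
[[ 0.933  0.359 -0.001]
 [ 0.359 -0.933  0.001]
 [-0.    -0.001 -1.   ]]
shift tool [ 0.454  -0.4416  0.0511]
turn [-0.08  0.01  7.01]
```

```bash
python3 -m jog '0.036 -0.035 0 0 0 0 0.04; 0.072 -0.07 0 0 0 0 0; 0.108 -0.105 0 0 0 0 0; 0.144 -0.14 0 0 0 0 0; 0.18 -0.175 0 0 0 0 0'
python3 -m jog '0.036 -0.035 0 0 0 0 0; 0.072 -0.07 0 0 0 0 0; 0.108 -0.105 0 0 0 0 0; 0.144 -0.14 0 0 0 0 0; 0.18 -0.175 0 0 0 0 0'
python3 -m jog '0.03 -0.03 0.01 0 0 2 0; 0.06 -0.06 0.02 0 0 4 0; 0.094 -0.092 0.05 0 0 7 0; 0.094 -0.092 0.05 0 0 7 0; 0.094 -0.092 0.05 0 0 7 0'
```

```text
t: 0.65
eef_pos: [0.3473, -0.4011, 0.2312]
tool_rot: [-0.0, 0.983, 0.182, -0.0]
contact_force: [1.6, -0.3, 1.0]
gripper_width: 0.147
t: 1.15
eef_pos: [0.452, -0.1743, 0.2314]
tool_rot: [0.0, 0.983, 0.182, 0.0]
contact_force: [0.2, 0.1, 0.3]
gripper_width: 0.004
t: 1.65
eef_pos: [0.506, -0.0552, 0.1802]
tool_rot: [-0.0, 0.992, 0.124, -0.001]
contact_force: [-0.0, -0.9, 0.7]
gripper_width: -0.006
```

```bash
python3 -m jog '0 0 0.04 0 0 0 0; 0 0 0.08 0 0 0 0; 0 0 0.12 0 0 0 0; 0 0 0.154 0 0 0 0; 0 0 0.154 0 0 0 0'
python3 - <<'E'
from station import eyes
import cv2
a=eyes.read_camera('side')['image'][:,:,::-1]; cv2.imwrite('pics/s1.png',cv2.resize(a[130:330,200:440],None,fx=3,fy=3,interpolation=cv2.INTER_CUBIC))
a=eyes.read_camera('wrist')['image'][:,:,::-1]; cv2.imwrite('pics/w1.png',a)
E
```

```text
t: 2.15
eef_pos: [0.5031, -0.0586, 0.0242]
tool_rot: [-0.0, 0.993, 0.121, -0.004]
contact_force: [-0.8, -0.4, -0.5]
gripper_width: -0.004
```

View pics/s1.png

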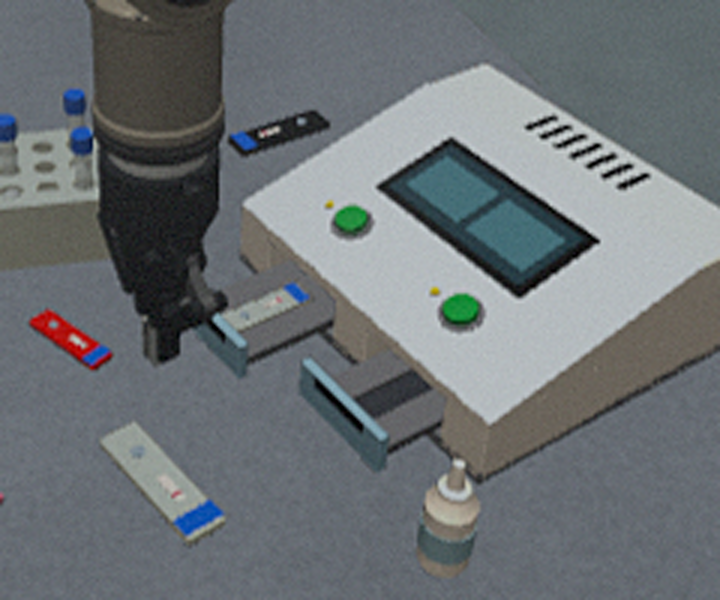

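View pics/w1.png

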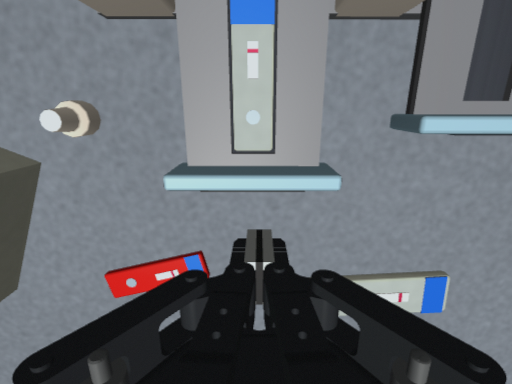

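```bash
python3 - <<'E'
from h import *
import cv2
from station import eyes,status
o=status.get_obs();c=eyes.read_camera('side');T=q2R(o['tool_rot'])
a=np.ascontiguousarray(c['image'][:,:,::-1][150:270,210:370]); a=cv2.resize(a,None,fx=5,fy=5,interpolation=cv2.INTER_CUBIC)
for x,y,z,col in [(0,0,0,(0,0,255)),(0,.05,-.06,(0,255,255)),(0,-.05,-.06,(255,0,255)),(.04,0,-.07,(0,255,0)),(.011,.0145,0,(255,255,0)),(.073,0,-.14,(255,255,255))]:
    u=proj(c,T.apply([x,y,z])+o['eef_pos'])[0]; print(u.round(1)); p=tuple(int(t) for t in (u-[210,150]+.5)*5); cv2.circle(a,p,5,col,-1)
cv2.imwrite('pics/s2.png',a)
E
```

```text
[254.7 247.1]
[268.1 239.3]
[241.6 211.7]
[271.2 214.2]
[263.  249.2]
[285.7 180.5]
```

View pics/s2.png

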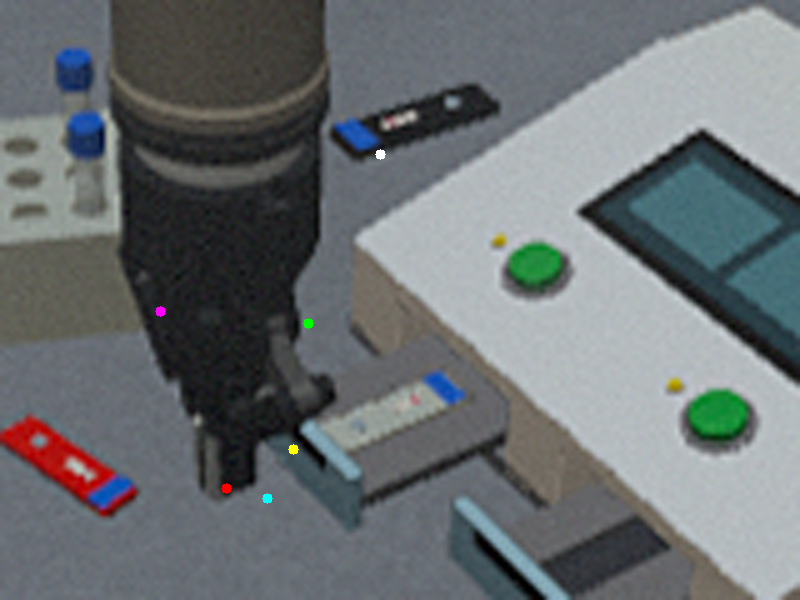

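```bash
python3 -m jog '0.01 0 0 0 0 0 0; 0.018 0 0 0 0 0 0; 0.023 0 0 0 0 0 0; 0.028 0 0 0 0 0 0; 0.033 0 0 0 0 0 0'
python3 -m jog '0.005 0 0 0 0 0 0; 0.01 0 0 0 0 0 0; 0.015 0 0 0 0 0 0; 0.02 0 0 0 0 0 0; 0.025 0 0 0 0 0 0'
```

```text
t: 2.8
eef_pos: [0.5384, -0.0487, 0.0274]
tool_rot: [0.0, 0.993, 0.122, -0.001]
contact_force: [-2.2, -0.7, 1.2]
gripper_width: 0.001
t: 3.3
eef_pos: [0.5631, -0.0426, 0.0272]
tool_rot: [0.0, 0.993, 0.122, -0.0]
contact_force: [-2.1, -1.4, 0.7]
gripper_width: -0.004
```

```bash
python3 -m jog '0.005 0 0 0 0 0 0; 0.01 0 0 0 0 0 0; 0.015 0 0 0 0 0 0; 0.02 0 0 0 0 0 0; 0.025 0 0 0 0 0 0'
python3 - <<'E'
from station import eyes
import cv2
a=eyes.read_camera('side')['image'][:,:,::-1]; cv2.imwrite('pics/s3.png',cv2.resize(a[130:280,230:430],None,fx=4,fy=4,interpolation=cv2.INTER_CUBIC))
a=eyes.read_camera('wrist')['image'][:,:,::-1]; cv2.imwrite('pics/w3.png',a)
E
```

```text
t: 3.8
eef_pos: [0.5874, -0.0366, 0.0272]
tool_rot: [0.0, 0.993, 0.122, -0.0]
contact_force: [-2.2, -2.4, 0.5]
gripper_width: -0.002
```

View pics/s3.png

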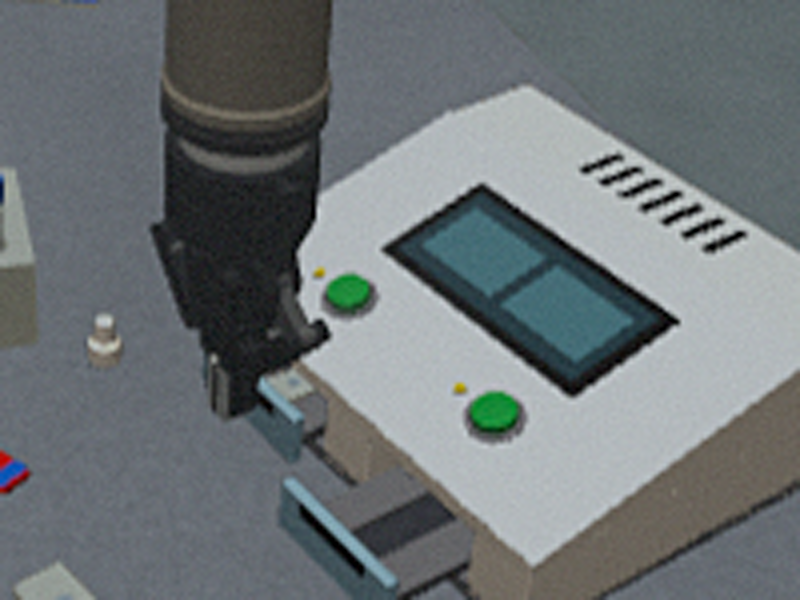

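View pics/w3.png

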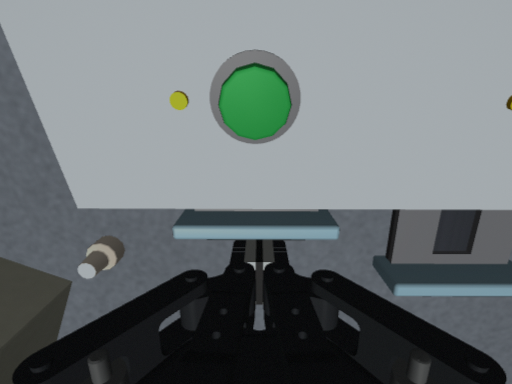

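```bash
python3 -m jog '0.004 0 0 0 0 0 0; 0.008 0 0 0 0 0 0; 0.011 0 0 0 0 0 0; 0.013 0 0 0 0 0 0; 0.015 0 0 0 0 0 0'
python3 -m jog '0.001 0 0 0 0 0 0; 0.002 0 0 0 0 0 0; 0.003 0 0 0 0 0 0;0.004 0 0 0 0 0 0'
```

```text
t: 4.4
eef_pos: [0.6009, -0.0327, 0.0272]
tool_rot: [-0.0, 0.993, 0.122, -0.001]
contact_force: [-6.8, -0.9, 5.1]
gripper_width: -0.001
t: 4.8
eef_pos: [0.601, -0.033, 0.0265]
tool_rot: [0.0, 0.993, 0.122, -0.005]
contact_force: [-15.8, -2.6, 10.1]
gripper_width: 0.004
```

```bash
python3 -m jog '0 0 0 0 0 0 0; 0 0 0 0 0 0 0; -0.01 0 0 0 0 0 0; -0.03 0 0 0 0 0 0; -0.045 0 0 0 0 0 0'
python3 - <<'E'
from station import eyes
import cv2
a=eyes.read_camera('side')['image'][:,:,::-1]; cv2.imwrite('pics/s4.png',cv2.resize(a[130:280,230:430],None,fx=4,fy=4,interpolation=cv2.INTER_CUBIC))
a=eyes.read_camera('wrist')['image'][:,:,::-1]; cv2.imwrite('pics/w4.png',a)
E
```

```text
t: 5.3
eef_pos: [0.5618, -0.0429, 0.0275]
tool_rot: [-0.0, 0.993, 0.122, 0.001]
contact_force: [-0.8, 0.4, 0.5]
gripper_width: 0.003
```

View pics/s4.png

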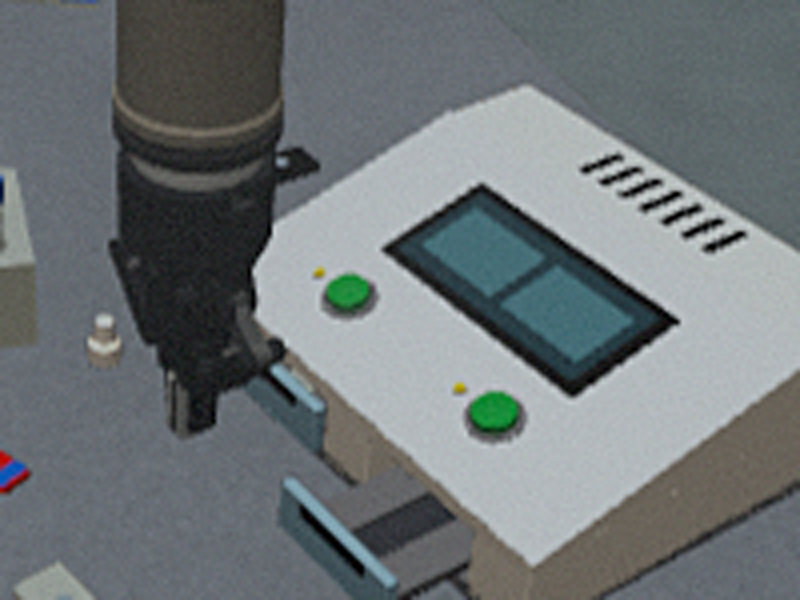

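View pics/w4.png

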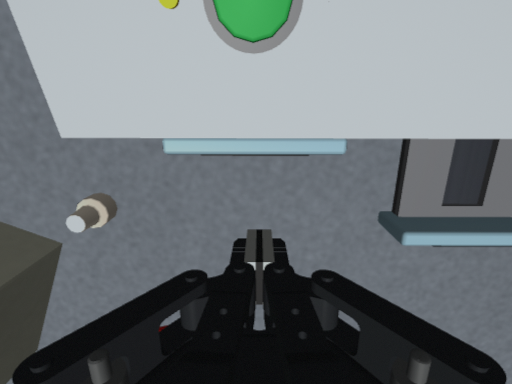

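```bash
python3 - <<'E'
from h import *
import cv2,fit
from station import eyes,status
o=status.get_obs();T=q2R(o['tool_rot'])
for n,r,s in (('side',(270,200,330,255),10),('wrist',(150,110,360,170),3.5)):
    c=eyes.read_camera(n)
    a=np.ascontiguousarray(c['image'][:,:,::-1][r[1]:r[3],r[0]:r[2]]); a=cv2.resize(a,None,fx=s,fy=s,interpolation=cv2.INTER_CUBIC)
    for op,col in ((0,(0,0,255)),(.005,(0,255,255))):
        p=fit.s.x.copy(); p[4]=op; M=fit.model(p)
        for k in ('pl_l','pl_r','fl'):
            u=proj(c,M[k])[0]; print(n,op,k,u.round(1)); cv2.circle(a,tuple(int(t) for t in (u-r[:2]+.5)*s),3,col,-1)
    cv2.imwrite(f'pics/v_{n}.png',a)
M=fit.model(fit.s.x); k=M['kl']; n=R.from_euler('z',fit.s.x[2]).apply([-np.sin(np.radians(15)),0,np.cos(np.radians(15))])
tgt=k+.03*n; print('tgt',tgt,'tool shift',T.inv().apply(tgt-o['eef_pos']).round(4),'above',T.inv().apply(k+.1*n-o['eef_pos']).round(4))
print('n',n.round(3))
E
```

```text
side 0 pl_l [285.4 211.5]
side 0 pl_r [308.6 232.6]
side 0 fl [280.  197.6]
side 0.005 pl_l [283.6 212.2]
side 0.005 pl_r [306.7 233.5]
side 0.005 fl [280.  197.6]
wrist 0 pl_l [162.5 161.5]
wrist 0 pl_r [346.5 161.5]
wrist 0 fl [ 62.3 145.5]
wrist 0.005 pl_l [163.6 172.2]
wrist 0.005 pl_r [345.5 172.2]
wrist 0.005 fl [ 62.3 145.5]
tgt [ 0.65376211 -0.01808481  0.10665789] tool shift [ 0.0966 -0.0022 -0.0794] above [ 0.0784 -0.0021 -0.147 ]
n [-0.251 -0.063  0.966]
```

View pics/v_side.png

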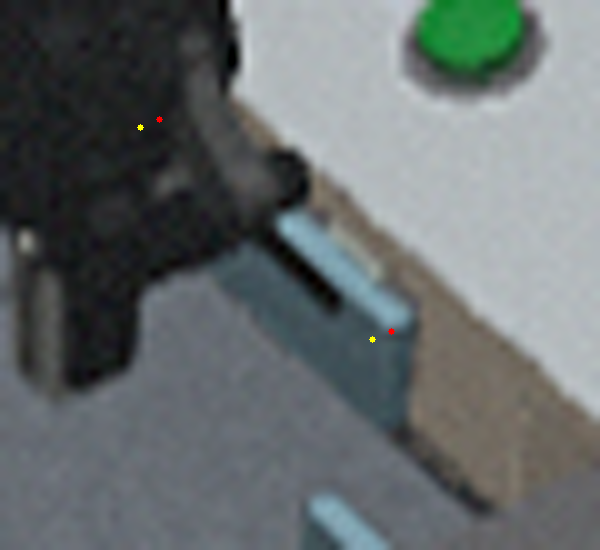

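View pics/v_wrist.png

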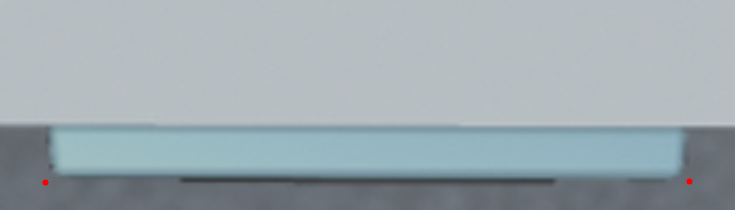

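```bash
python3 -m jog '0 0 -0.05 0 0 0 0; 0 0 -0.1 0 0 0 0; 0.03 -0.001 -0.135 0 5 0 0; 0.07 -0.002 -0.14 0 10 0 0; 0.0785 -0.002 -0.147 0 15 0 0'
python3 - <<'E'
from h import *
import cv2,fit
from station import eyes,status
o=status.get_obs();T=q2R(o['tool_rot'])
M=fit.model(fit.s.x); k=M['kl']; n=R.from_euler('z',fit.s.x[2]).apply([-np.sin(np.radians(15)),0,np.cos(np.radians(15))])
print(o['eef_pos'],T.as_matrix()[:,2],'tool shift to key top',T.inv().apply(k-o['eef_pos']).round(4))
c=eyes.read_camera('wrist'); a=np.ascontiguousarray(c['image'][:,:,::-1])
for q in (k,k+.012*np.array([np.cos(.2444),np.sin(.2444),0])): cv2.circle(a,tuple(int(round(t)) for t in proj(c,q)[0]),2,(0,0,255),-1)
cv2.imwrite('pics/w5.png',a)
E
```

```text
t: 6.0
eef_pos: [0.6437, -0.0193, 0.178]
tool_rot: [-0.017, 0.983, 0.122, 0.136]
contact_force: [-0.8, 0.0, 0.2]
gripper_width: 0.001
[ 0.64374198 -0.0193498   0.1780197 ] [ 0.26266563  0.0656517  -0.96265083] tool shift to key top [-0.01    0.0012  0.1014]
```

View pics/w5.png

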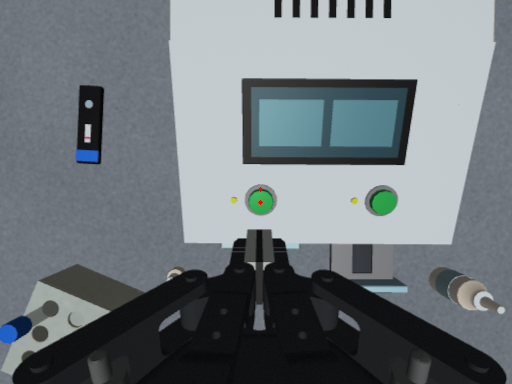

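```bash
python3 -m jog '-0.005 0.001 0.03 0 0 0 0; -0.008 0.001 0.06 0 0 0 0; -0.008 0.001 0.08 0 0 0 0; -0.008 0.001 0.085 0 0 0 0; -0.008 0.001 0.085 0 0 0 0'
cat > chk.py <<'E'
from h import *
import cv2,fit,sys
from station import eyes,status
o=status.get_obs();T=q2R(o['tool_rot'])
M=fit.model(fit.s.x); k=M['kl']
print(o['eef_pos'],T.as_matrix()[:,2],'shift to key top',T.inv().apply(k-o['eef_pos']).round(4))
a=eyes.read_camera('side')['image'][:,:,::-1]; a=cv2.resize(a[140:270,230:400],None,fx=4,fy=4,interpolation=cv2.INTER_CUBIC)
cv2.imwrite(sys.argv[1],a)
E
python3 chk.py pics/s6.png
```

```text
t: 6.55
eef_pos: [0.6517, -0.019, 0.0895]
tool_rot: [-0.016, 0.984, 0.121, 0.129]
contact_force: [-1.2, 0.7, 0.5]
gripper_width: -0.002
[ 0.65165452 -0.01899998  0.08947017] [ 0.24945575  0.06290074 -0.96634121] shift to key top [ 0.0067 -0.0004  0.014 ]
```

View pics/s6.png

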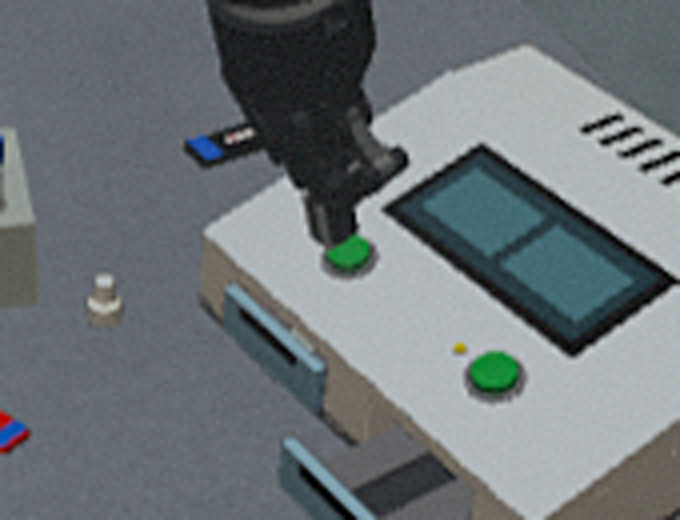

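```bash
python3 -m jog '0.0065 0 0 0 0 0 0; 0.0065 0 0.005 0 0 0 0; 0.0065 0 0.01 0 0 0 0; 0.0065 0 0.012 0 0 0 0; 0.0065 0 0.012 0 0 0 0'
python3 chk.py pics/s7.png
```

```text
t: 7.1
eef_pos: [0.6603, -0.0171, 0.0797]
tool_rot: [-0.016, 0.984, 0.121, 0.129]
contact_force: [-0.3, 0.3, -0.2]
gripper_width: -0.002
[ 0.6602865  -0.01714015  0.07970824] [ 0.25021273  0.06259367 -0.96616542] shift to key top [ 0.0006 -0.0007  0.0023]
```

View pics/s7.png

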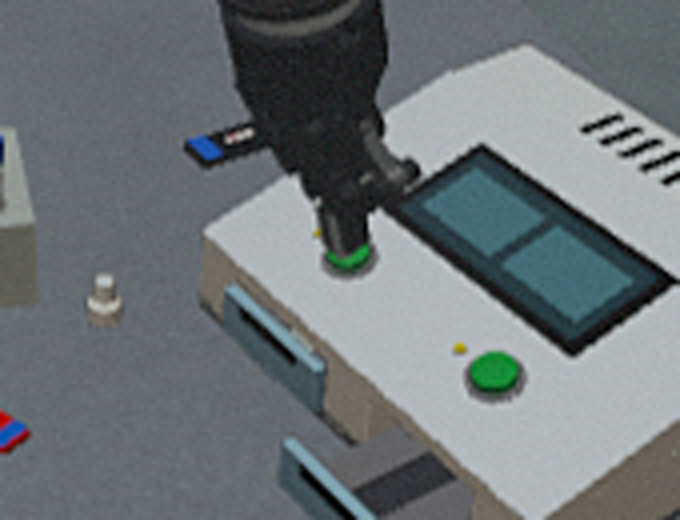

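```bash
python3 -m jog '0 0 0.002 0 0 0 0; 0 0 0.003 0 0 0 0; 0 0 0.004 0 0 0 0; 0 0 0.005 0 0 0 0; 0 0 0.005 0 0 0 0'
python3 -m jog '0 0 0.001 0 0 0 0; 0 0 0.002 0 0 0 0; 0 0 0.002 0 0 0 0'
```

```text
t: 7.65
eef_pos: [0.662, -0.0168, 0.0754]
tool_rot: [-0.016, 0.984, 0.121, 0.13]
contact_force: [-0.8, -0.4, 2.5]
gripper_width: -0.005
t: 7.95
eef_pos: [0.6624, -0.0167, 0.0738]
tool_rot: [-0.016, 0.984, 0.121, 0.13]
contact_force: [-2.6, -0.1, 5.7]
gripper_width: -0.003
```

```bash
python3 -m jog '0 0 0.001 0 0 0 0; 0 0 0.002 0 0 0 0; 0 0 0.002 0 0 0 0'
```

```text
t: 8.25
eef_pos: [0.6626, -0.0167, 0.0734]
tool_rot: [-0.016, 0.984, 0.121, 0.129]
contact_force: [-13.8, -1.1, 21.7]
gripper_width: 0.003
```

```bash
python3 -m jog '0 0 -0.005 0 0 0 0; 0 0 -0.02 0 0 0 0; 0 0 -0.05 0 0 0 0; 0 0 -0.09 0 0 0 0; 0 0 -0.12 0 0 0 0'
python3 -m jog '0 0 -0.03 0 0 0 0; -0.03 0 -0.05 0 0 0 0; -0.06 0 -0.06 0 0 0 0; -0.06 0 -0.06 0 0 0 0; -0.06 0 -0.06 0 0 0 0'
python3 chk.py pics/s8.png
python3 - <<'E'
from station import eyes
import cv2
for n in ('scene','wrist'):
    a=eyes.read_camera(n)['image'][:,:,::-1]; cv2.imwrite(f'pics/{n}8.png',a)
E
```

```text
t: 8.75
eef_pos: [0.6327, -0.024, 0.1899]
tool_rot: [-0.016, 0.984, 0.121, 0.13]
contact_force: [1.6, -1.3, 0.4]
gripper_width: -0.004
t: 9.25
eef_pos: [0.5615, -0.0422, 0.2306]
tool_rot: [-0.016, 0.984, 0.121, 0.13]
contact_force: [1.1, 0.9, -0.3]
gripper_width: -0.001
[ 0.56146578 -0.04215021  0.23064789] [ 0.25245819  0.06207929 -0.96561432] shift to key top [ 0.0598 -0.0012  0.1745]
```

View pics/s8.png

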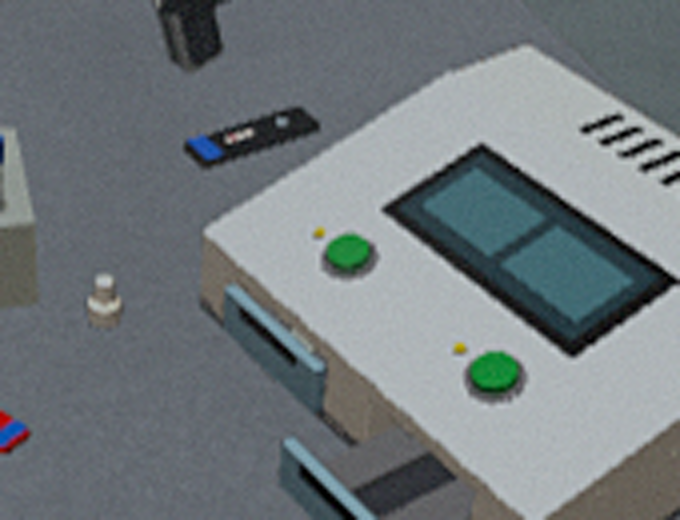

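View pics/scene8.png

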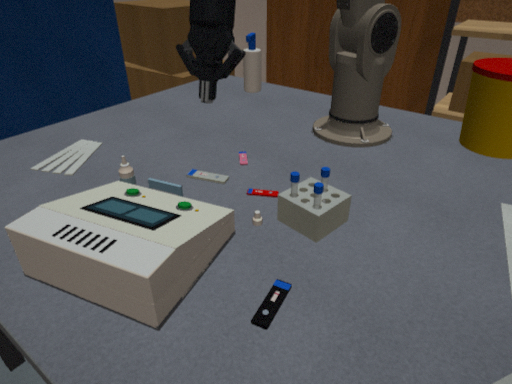

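View pics/wrist8.png

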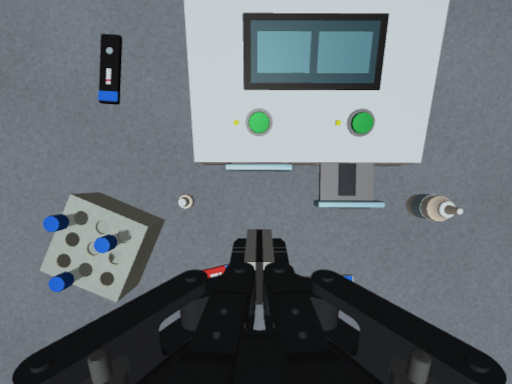

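```bash
python3 - <<'E'
from h import *
import fit
from station import eyes
import cv2
c=eyes.read_camera('side')
a=c['image'][:,:,::-1]; cv2.imwrite('pics/z9.png',cv2.resize(a[195:255,275:345],None,fx=10,fy=10,interpolation=cv2.INTER_LANCZOS4))
Rz=R.from_euler('z',fit.s.x[2])
for z in (.045,.05,.055):
  for y in (.016,.04,.058,.07): print(y,z,(proj(c,Rz.apply([-.12,y,z])+[fit.s.x[0],fit.s.x[1],0])[0]-[275,195])*10)
w=eyes.read_camera('wrist')['image'][:,:,::-1]; cv2.imwrite('pics/z9w.png',cv2.resize(w[140:220,210:310],None,fx=7,fy=7,interpolation=cv2.INTER_LANCZOS4))
E
```

```text
0.016 0.045 [370.31885734 360.59766769]
0.04 0.045 [300.79306824 298.05546683]
0.058 0.045 [250.26124351 252.59936238]
0.07 0.045 [217.31096304 222.95880617]
0.016 0.05 [371.92154562 342.57595703]
0.04 0.05 [302.1398792  280.15327504]
0.058 0.05 [251.42729691 234.78870351]
0.07 0.05 [218.36151452 205.20994844]
0.016 0.055 [373.53493027 324.43396903]
0.04 0.055 [303.4955168  262.13375727]
0.058 0.055 [252.60089037 216.86287554]
0.07 0.055 [219.41879931 187.34733283]
```

View pics/z9.png

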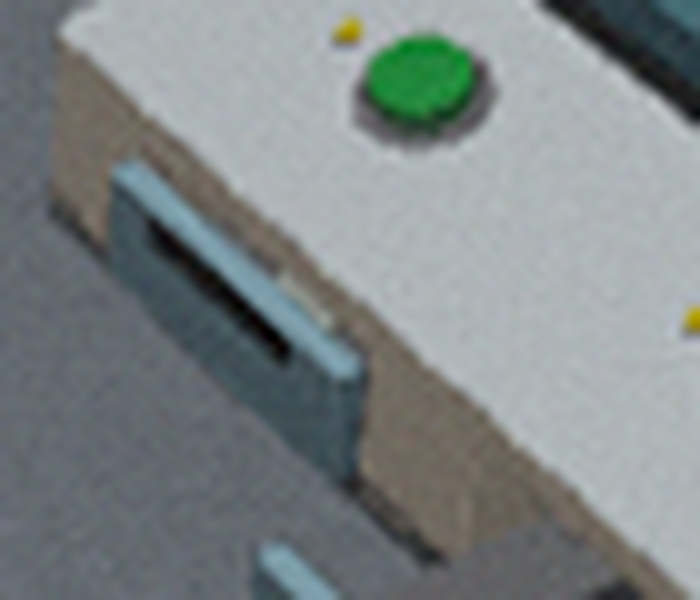

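View pics/z9w.png

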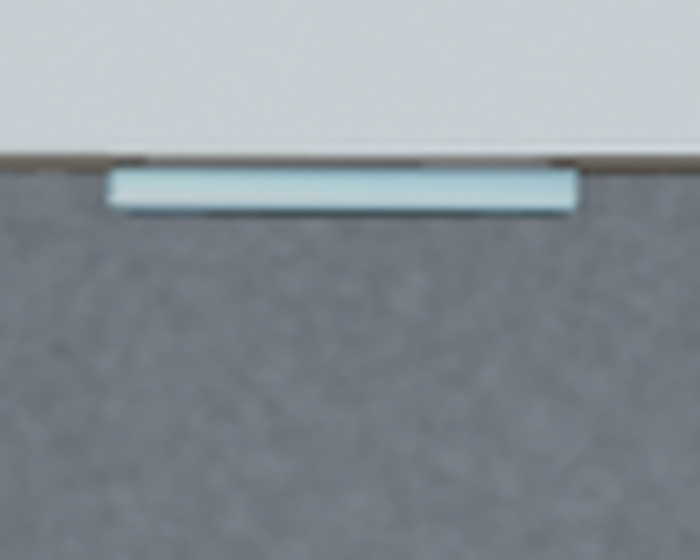

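```bash
python3 - <<'E'
from h import *
import fit
from station import eyes
c=eyes.read_camera('side')
Rz=R.from_euler('z',fit.s.x[2])
for x in (-.113,-.1,-.09,-.08):
  for y in (.048,.068): print(x,y,((proj(c,Rz.apply([x,y,.026])+[fit.s.x[0],fit.s.x[1],0])[0]-[275,195])*10).round())
E
```

```text
-0.113 0.048 [299. 333.]
-0.113 0.068 [244. 283.]
-0.1 0.048 [347. 312.]
-0.1 0.068 [291. 263.]
-0.09 0.048 [383. 296.]
-0.09 0.068 [327. 247.]
-0.08 0.048 [418. 280.]
-0.08 0.068 [363. 232.]
```

```bash
python3 -c "
from station import workorder,status
print(status.get_obs()['t'],workorder.hand_in())"
```

```text
the job is handed in; nothing more can be done
9.55 None
```

I pushed the left-bay drawer, the one holding the cassette, fully shut and pressed the green start key above it. I then lifted the hand clear and handed the job in at t = 9.55 s.

- **Choice of cassette:** The cassette in the left drawer (side-view pixel 289, 234) was the one meant. I left the larger white one on the bench (253, 290) and the red, pink and black ones alone.
- **Drawer:** The closed fingertips pushed the centre of the front plate at about 0.05 m/s or slower. The force rose to about 16 N when the plate reached its stop. The wrist picture afterwards put the plate's outer edge within about 1 pixel of the shut position, where 5 mm of opening would be about 11 pixels.
- **Cassette:** Through the gap above the shut plate, one strip of it is visible, and it matches where it should lie in the recess. The rest is hidden inside the reader.
- **Key:** With the tool tilted 15 degrees, the key went down onto a firm stop. The force passed about 6 N and reached about 26 N, and I then released it. In the last pictures both keys look fully up; I could not measure key travel directly.
- **Everything else:** By eye in the last pictures, the empty drawer, cap, bottle, rack and tubes look where they were, and the hand is about 0.15 m above the reader.

No check failed or disagreed. One tool-position reading lagged before the press, which left the hand about 7 mm short, and I corrected that before touching the key.

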